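# Hang a planter on the free hook of a sprung plant carousel

## Task

Slowly turn the plant carousel by its wooden post until the one empty hook stands over the long foot of the base, and let the rack come to rest there. Then take the little planter from the bamboo tray and hang it on that hook: press it down, gently but against the rack's spring, until the loop has clicked past the catch and sits fully home, and let go. Do not knock over or shift the other things on the table.

Things in the scene. Friction and masses are not known exactly. Their poses are not given: they have to be found in the camera images.
- rack: Fixed base of a plant carousel: a wooden disc 170 mm across and 16 mm high with one long straight wooden foot (36 mm wide, 12 mm high). Origin on the vertical turning axis, at the table. Its own -x axis points along the foot, which faces the robot side; base position and yaw vary from run to run.
- foot_end (a point): Top of the foot, 205 mm out from the turning axis (5 mm short of its end).
- rotor: Turning head: wooden hub 64 mm across, four steel arms 90 degrees apart, each ending in a flat upturned hook. Three hooks carry planters fastened to them (up to 71 mm above the arms, 190 mm from the axis); one is empty. Origin on the axis at table level, own -x points to the empty hook. Turns endlessly both ways against friction (about 0.22 N m) and stays where left.
- post_top (a point): Top centre of the round wooden turning post, 16 mm in diameter, standing 120 mm high on the head, 65 mm from the axis, on the side opposite to the empty hook. Free to be gripped or pushed at its upper 45 mm, where it stands clear above all hung planters.
- free_hook (a point): Saddle of the empty hook, where a loop sits when home: middle of the hook plate at the arm's top, 115 mm from the axis, 145 mm over the table. Hook: upright steel plate 5 mm thick (radially), 22 mm wide, from 45 mm below to 31 mm above the saddle. The whole head rides on a spring: it sinks 2.5 mm per newton beyond the first, bottoms after 30 mm (13 N), and rises slowly when unloaded.
- planter: Loose planter, 0.2 to 0.3 kg: round black pot (67 mm rim, 60 mm high) with an upright aluminium back plate 5 mm thick, 40 mm wide, 34 to 39 mm from the pot's centre, running from the bottom up to a wooden grip bar. Origin: centre of the pot's underside; +x from pot to back plate and loop. Hung, +x points to the carousel's axis, the back plate's rear face against the hook plate's outer face.
- loop (a point): Centre of the opening of the loop behind the back plate, at the loop's lower edge, 85 mm above the planter's bottom and 43 mm from the pot's centre along +x. The opening runs 8 mm along x (from the back plate's rear face to the loop's 4 mm bar) and 28 mm along y; the loop is 10 mm high.
- grip (a point): Centre of the wooden grip bar on top of the back plate: 16 mm (along planter x) by 44 mm (y) by 28 mm high, its centre 57 mm above the loop's lower edge.
- tray: Fixed bamboo tray, 280 x 280 mm, floor 6 mm thick, rim 20 mm high, on which the planter stands. Origin at the centre of its underside.
- mister: Clear spray bottle with a black head, 70 mm wide, 143 mm high, loose; leave alone. Origin under its centre.
- spool: Green thread spool, 36 mm across, 40 mm high, standing loose in a corner of the tray; leave alone. Origin under its centre.
- seedling_pot: Square black pot with a seedling, 55 mm wide, 60 mm high (110 mm with leaves), loose; leave alone. Origin under its centre.
- catch_nose (a point): Tip of the white sprung wedge-shaped catch on the empty hook's side towards the axis, 13 mm above the saddle; it bulges 6 mm out of the hook plate (long slope above, short one below). Pushing a loop down past it takes about 7 to 10 N; the loop rubs on it (about 5 N) for 10 mm until it is home, then the catch springs out over the loop.

How it is judged:
On the way, in this order (a step that is already met when the one before it is completed fails the run):
1. the empty hook stands over the long foot (within 25 mm sideways of its centre line) and is at rest, the planter not yet at the hook (x of free_hook in the frame of rack below -0.05 m and y of free_hook in the frame of rack between -0.025 and 0.025 m and angular speed of rotor below 0.1 rad/s and distance between loop and free_hook above 0.06 m), for 0.2 s.
2. the planter's loop sits home on the empty hook, below the catch (z of loop in the frame of free_hook between -0.004 and 0.004 m and horizontal distance between loop and free_hook below 0.008 m), for 0.2 s.
At the end, for the whole second after the job is handed in: The planter hangs at rest and upright (within 0.15 rad) on the formerly empty hook, loop below the catch and within 4 mm of the saddle in height and 8 mm sideways, that hook still over the long foot (within 35 mm of its centre line), and the rack at rest (all of step 2 and angle between planter's own z axis and vertical below 0.15 rad and linear speed of planter below 0.03 m/s and angular speed of rotor below 0.1 rad/s and x of free_hook in the frame of rack below -0.05 m and y of free_hook in the frame of rack between -0.035 and 0.035 m); the robot touches nothing.
It fails at once if the planter is forced on to the rack with more than 25 N, all its contacts with the rack added up (the catch's own pinch takes some 12 of these) (contact force between planter and rack above 25 N).
It fails at once if the carousel is spun faster than 2.5 rad/s (angular speed of rotor above 2.5 rad/s).
It fails at once if the spray bottle is shifted by more than 30 mm or tipped (distance of mister from where it was at the start of the episode above 0.03 m or angle between mister's own z axis and vertical above 0.5 rad).
It fails at once if the spool is shifted by more than 30 mm or tipped (distance of spool from where it was at the start of the episode above 0.03 m or angle between spool's own z axis and vertical above 0.5 rad).
It fails at once if the seedling pot is shifted by more than 30 mm or tipped (distance of seedling_pot from where it was at the start of the episode above 0.03 m or angle between seedling_pot's own z axis and vertical above 0.5 rad).
It also fails if it takes over 72 s, if anything falls off the work surface, if the arm or the gripper's body presses on something with over 40 N, if the wrist force passes 120 N, or if a joint passes its speed limit or range.

## Robot

A 7-joint arm with a two-finger parallel gripper is mounted at the origin on the work surface. World frame = base frame: x ahead of the robot, y to its left, z up, the work surface at z = 0. Lengths are in m, angles in rad, forces in N, time in s.
With the tool pointing down it reaches from about 0.4 to 0.9 m from the base axis. Payload 5.6 kg.
Tool frame: the origin (TCP) lies at the very end of the fingers, on their centre line; the grasp point (between the pads) lies 19 mm behind it (manip.grip_depth is the distance from the TCP to the grasp point, in m); z points along the fingers, y is the line along which they close (so a half turn about z gives the same grasp; the last joint's range is limited). The gripper opens to 92 mm and grips with 3 to 60 N. Pads are 20 mm wide; open, the fingers measure 128 mm over their backs; the gripper's body (75 mm by 189 mm) begins 69 mm behind the grasp point.
Start: joints at [-0.043, 0.468, -0.012, 1.603, 0.006, 1.071, -0.056], TCP at [0.65, -0, 0.215] pointing down, gripper open.
Joint ranges: [-2.53, 2.53], [-0.31, 2.02], [-1.57, 1.55], [0.28, 2.44], [-1.29, 4.43], [0.15, 1.84], [-2.92, 2.92]. Speed limits (rad/s): [2.57, 2.57, 3.14, 3.14, 3.14, 3.14, 3.14].

## Interface

Orientations are given as a 3x3 rotation matrix whose columns are the frame's x, y, z axes.
In Python, from rig import manip gives the robot as it stands. The module is installed in compiled form; this text tells all that it offers.
- The arm moves only by the tool send_rows, never from a script. Its argument "steps" is a list of rows, each a list of 7 numbers: the finger opening in cm, from 0 to 9.19, then the shift along the tool's x, y, z in cm, then the turn, a rotation vector about the tool's x, y, z in rad. A call has 1 to 10 rows; each row is the pose to reach, as a shift and turn from the pose commanded when the call began, along the tool's axes at that moment; what a row does not reach only later rows make up. A row lasts 1/12 s, in which the tool goes at most 41.7 mm and 7.16 degrees, less where a joint would pass 70% of its speed; a pose out of reach is approached as far as the arm can. A call with a gripper value outside its range is refused whole. The fingers move at their own pace and stop on an object; the grip force is fixed at half the most. Time passes only in rows, so rows that repeat a pose let the fingers close. It gives the time, the measured TCP pose, the force, the opening and the grip force at its end, in the units of the state.
- manip.read_state(): the state, without advancing time (a new reading comes with each control period).
- manip.snapshot(name): name is "scene" or "side" or "wrist"; returns a dict with "img" (420x560x3 uint8, red, green, blue), "fovy" (degrees; the focal length in pixels is half the picture's height over the tangent of half this angle, whatever the lens; pixels are square), "cx", "cy" (the principal point, pixels), "pose" (4x4, takes a point from camera to world coordinates); the wrist camera has in their place "T_tool_cam" (4x4, takes a point from camera to tool coordinates, whose origin is the TCP and whose axes are the flange's). Camera axes: x right, y up, looking along -z (the intrinsics and any distortion apply to the point x, -y, -z); pixel columns grow to the right and rows downward; lengths in m; the calibration is good to about 2 mm. A picture is of the moment at which its call begins: read the wrist's pose just before it. There is no depth.
- manip.sign_off(): hands the job in; it is judged then, once.
Trained networks look in a picture, given as the dict that the camera call returned (one of the last four; its "shot" number tells which), for a name from the list of things; names that differ only in an ending like _2 or _b are one class to them, and where a whole thing is asked for, a point or a joint stands for the part that bears it (a point fixed in the world has none). Each returns a list of dicts, best first, with "conf" (0 to 1); they miss things now and then, are a little off and sometimes report something else, mostly with a low value. They report only what shows in the picture. A call takes as long as a camera call.
- manip.silhouettes(picture, target): "pixels" (420x560 bool, what is visible of it) and "rect" ([left, top, width, height] in pixels, round what is visible of it).
- manip.mark_of(picture, target): "point" ([column, row] in pixels: a listed point, or the origin of a listed thing).
The state is a dict: "time_s": time; "joint_positions": joint angles; "joint_vel": joint speeds; "tau": joint torques, N m; "eef_pos": TCP position; "ee_rot": TCP orientation; "wrist_force": force on the tool from outside, world axes, zero at the start; "wrist_torque": the same for the moment, N m; "grip_width": opening from 0.0 (shut) to 1.0 (fully open); "finger_force": force on a finger pad.
Only numpy, scipy, OpenCV 4.12 (cv2) and the standard library are available. Lean on these libraries where they do the work, as an engineer would, in place of code of your own. Each camera call takes 0.05 s, during which the arm holds its last target. There are 200 camera calls.

## Working session

There is one attempt and no reset: what is moved stays moved. The work goes in short steps, Python scripts to look and compute and a tool call to move; the robot and the scene stay as the last step left them, time stands still between calls to the robot, and variables do not carry over. Pictures are saved under pics/ and viewed, at most 10 in all, crops included, and the job is handed in when it is done.

Besides the shell and the picture viewer there is one more tool, called after "Request:" as a command line: name --pt "numbers of a row" for each row, then --argument value for the rest. send_rows: Moves the arm, as the interface text tells. Its arguments: {"type":"object","properties":{"steps":{"type":"array"}},"required":["steps"]}

```bash
mkdir -p pics
cat > h.py <<'E'
import numpy as np, cv2
from rig import manip
def K(s):
    f=s["img"].shape[0]/2/np.tan(np.radians(s["fovy"])/2); return f,s["cx"],s["cy"]
def campose(s,st=None):
    if "pose" in s: return np.array(s["pose"])
    T=np.eye(4);T[:3,:3]=st["ee_rot"];T[:3,3]=st["eef_pos"];return T@np.array(s["T_tool_cam"])
def ray(s,p,P):
    f,cx,cy=K(s); d=P[:3,:3]@np.array([(p[0]-cx)/f,-(p[1]-cy)/f,-1]); return P[:3,3],d/np.linalg.norm(d)
def tri(rs):
    A=sum(np.eye(3)-np.outer(d,d) for o,d in rs);b=sum((np.eye(3)-np.outer(d,d))@o for o,d in rs)
    x=np.linalg.solve(A,b); return x,[float(np.linalg.norm(np.cross(d,x-o))) for o,d in rs]
def atz(r,z): o,d=r; return o+d*(z-o[2])/d[2]
def save(s,n): cv2.imwrite("pics/"+n,cv2.cvtColor(s["img"],cv2.COLOR_RGB2BGR))
def shots(names):
    out={}
    for n in names:
        st=manip.read_state(); s=manip.snapshot(n); out[n]=(s,campose(s,st))
    return out
E
cat > a.py <<'E'
from h import *
np.set_printoptions(precision=4,suppress=True)
S=shots(["scene","side","wrist"])
for n,(s,P) in S.items(): save(s,n+"0.png"); print(n,[k for k in s if k!='img'],s["fovy"],s["cx"],s["cy"],P[:3,3])
Z=dict(rack=0,foot_end=.012,post_top=None,free_hook=.145,loop=.091,grip=.148,planter=.006,tray=0,mister=0,spool=.006,seedling_pot=0,catch_nose=.158,rotor=0)
for t in Z:
    rs=[]
    for n,(s,P) in S.items():
        m=manip.mark_of(s,t)
        if m:
            r=ray(s,m[0]["point"],P)
            print(t,n,np.round(m[0]["point"],1),round(m[0]["conf"],2),atz(r,Z[t]) if Z[t] is not None else "")
            if m[0]["conf"]>.4: rs.append(r)
    if len(rs)>1: print("   tri",*tri(rs))
E
python3 a.py; python3 -c "
import cv2,numpy as np
"
```

```text
scene ['fovy', 'cx', 'cy', 'pose', 'shot'] 45.7168408075353 271.7887131725246 202.3583418644457 [1.0203 0.6576 0.9375]
side ['fovy', 'cx', 'cy', 'pose', 'shot'] 55.96882627700027 279.53764055681745 214.29391394393966 [0.3481 0.8183 0.6843]
wrist ['fovy', 'cx', 'cy', 'T_tool_cam', 'shot'] 58.80168088325347 279.5314566570123 204.098310861516 [0.6491 0.08   0.3837]
rack scene [232.5 232.2] 0.78 [ 0.6024 -0.1737  0.    ]
rack side [276.  234.6] 0.98 [ 0.6016 -0.191   0.    ]
rack wrist [237.2 320.2] 0.62 [ 0.5984 -0.1756  0.    ]
   tri [ 0.6002 -0.1734  0.0058] [0.005076914830219707, 0.005542902234865768, 0.0017958814281651197]
foot_end scene [301.1 209.9] 0.56 [ 0.41   -0.1309  0.012 ]
foot_end side [338.7 250.8] 0.77 [ 0.3994 -0.1316  0.012 ]
   tri [ 0.4011 -0.1425  0.0016] [0.002370733020149477, 0.0023707330201494124]
post_top scene [228.9 166.3] 0.79 
post_top side [257.  164.2] 0.81 
   tri [ 0.6299 -0.1079  0.2723] [0.0014162149519182667, 0.0014162149519181845]
free_hook scene [223.9 160.5] 0.89 [ 0.5521 -0.2857  0.145 ]
free_hook side [297.4 181.4] 0.72 [ 0.5549 -0.2875  0.145 ]
[... 825 characters left out ...]
004790982053316573, 0.00479098205331649]
spool scene [300.2 322.5] 0.9 [0.623  0.1566 0.006 ]
spool side [230.1 308. ] 0.68 [0.6304 0.1562 0.006 ]
spool wrist [252.3  14.7] 0.85 [0.6235 0.1506 0.006 ]
   tri [0.6256 0.1544 0.0055] [0.003358050439530292, 0.005181057768382924, 0.004240190711111492]
seedling_pot scene [232.3 227.4] 0.56 [ 0.5937 -0.1895  0.    ]
seedling_pot side [347.7 214.2] 0.86 [ 0.393  -0.3698  0.    ]
   tri [ 0.4589 -0.3694 -0.0888] [0.10054156607133401, 0.10054156607133391]
catch_nose scene [226.4 156.6] 0.75 [ 0.5461 -0.2811  0.158 ]
catch_nose side [294.6 178.7] 0.7 [ 0.5621 -0.2779  0.158 ]
   tri [ 0.5569 -0.2609  0.1701] [0.003937725323959044, 0.003937725323959125]
```

View pics/scene0.png

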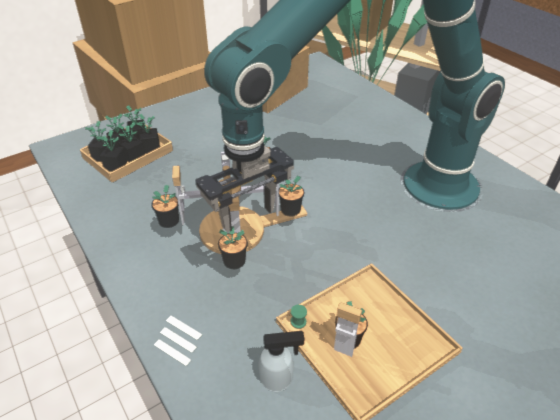

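View pics/side0.png

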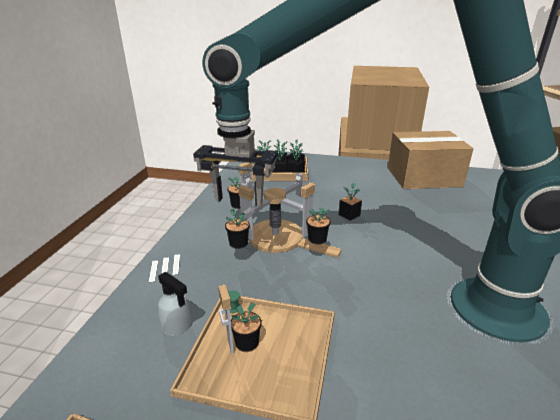

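```bash
python3 -c "
from h import *
st=manip.read_state();print(np.round(st['ee_rot'],3),st['time_s'],st['wrist_force'])
print(manip.snapshot('wrist')['T_tool_cam'])"
```

```text
[[ 0.  1.  0.]
 [ 1. -0. -0.]
 [-0.  0. -1.]] 2.1 [-0.6928012  -0.36852025 -0.19850825]
[[-3.95533730e-04  9.59507676e-01  2.81682204e-01  8.00611646e-02]
 [ 9.99999917e-01  3.53439438e-04  2.00246389e-04 -6.06810805e-04]
 [ 9.25803478e-05  2.81682260e-01 -9.59507736e-01 -1.69982493e-01]
 [ 0.00000000e+00  0.00000000e+00  0.00000000e+00  1.00000000e+00]]
```

The scene view shows the carousel at about (235,225) and its post by the gripper at (229,166). The foot points to (301,210), and the planter stands in the tray at (350,325). The side view agrees: post (257,164), planter (240,325), seedling pot (350,207). The empty hook is about 78° from the foot, so I'm going to the post now.

Request:
send_rows --pt "9.19 0 0 -2.5 0 0 0" --pt "9.19 -3.5 -0.8 -2.5 0 0 0" --pt "9.19 -7 -1.6 -2.5 0 0 0" --pt "9.19 -10.5 -2.2 -2.5 0 0 0" --pt "9.19 -11.3 -2.2 -2.0 0 0 0" --pt "9.19 -11.3 -2.2 -2.0 0 0 0" --pt "9.19 -11.3 -2.2 -2.0 0 0 0"

```text
time_s: 2.73
eef_pos: [0.6279, -0.1125, 0.2343]
ee_rot: [[0.001, 1.0, -0.0], [1.0, -0.001, 0.001], [0.001, -0.0, -1.0]]
wrist_force: [-0.6, 0.2, -0.2]
grip_width: 0.998
finger_force: 0.0
```

Run:
```python
from h import *
st=manip.read_state();print(st['eef_pos'],st['time_s'])
S=shots(["scene","side","wrist"]);save(S["wrist"][0],"w1.png")
rs=[]
for n,(s,P) in S.items():
    m=manip.mark_of(s,"post_top")
    if m: print(n,m[0]);rs.append(ray(s,m[0]["point"],P)); print(atz(rs[-1],.27))
if len(rs)>1:print(tri(rs))
```

```text
[ 0.62791042 -0.1125298   0.23430681] 2.7333
scene {'point': [227.7, 165.6], 'conf': 0.98}
[ 0.6281877  -0.11620912  0.27      ]
side {'point': [258.1, 166.1], 'conf': 0.64}
[ 0.6249947  -0.09860088  0.27      ]
wrist {'point': [284.5, 313.4], 'conf': 0.66}
[ 0.62987433 -0.1168808   0.27      ]
(array([ 0.62899431, -0.11871617,  0.26479634]), [0.0035112184260564345, 0.003875398860128856, 0.001581463183405453])
```

View pics/w1.png

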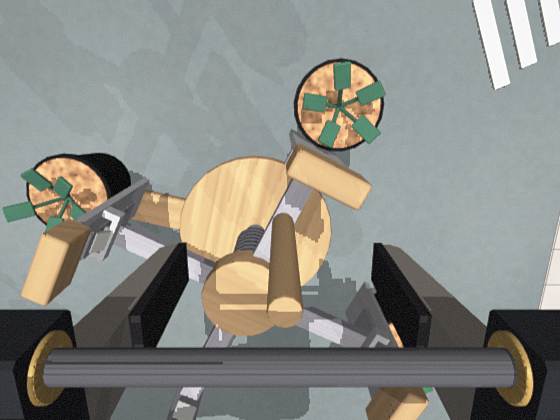

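The wrist view shows the post at (284,312), centred between the fingers. I'll close on it and check.

Request:
send_rows --pt "9.19 -0.4 0 0 0 0 0" --pt "1 -0.4 0 0 0 0 0" --pt "1 -0.4 0 0 0 0 0" --pt "1 -0.4 0 0 0 0 0" --pt "1 -0.4 0 0 0 0 0" --pt "1 -0.4 0 0 0 0 0" --pt "1 -0.4 0 0 0 0 0" --pt "1 -0.4 0 0 0 0 0"

```text
time_s: 3.7
eef_pos: [0.628, -0.117, 0.2346]
ee_rot: [[0.0, 1.0, 0.0], [1.0, -0.0, -0.0], [-0.0, 0.0, -1.0]]
wrist_force: [-0.9, 0.6, -0.5]
grip_width: 0.516
finger_force: 0.0
```

Run:
```python
from h import *
from rig import manip
st=manip.read_state();print(st['eef_pos'],st['grip_width'],st['wrist_force'])
c=np.array([.600,-.175]); p=st['eef_pos'][:2]; r=p-c; a0=np.arctan2(r[1],r[0]); print(np.hypot(*r),np.degrees(a0))
# 3 calls x 10 rows, total -78 deg, each in the tool frame at call start (tool keeps turning)
N=30; R=st['ee_rot']
for k in range(10):
    th=np.radians(-26*(k+1)/10); Rz=np.array([[np.cos(th),-np.sin(th)],[np.sin(th),np.cos(th)]])
    d=Rz@r-r; t=R.T@np.array([d[0],d[1],0]); print([1,*np.round(t*100,2),0,0,round(-th,3)])
```

```text
[ 0.62798386 -0.11703681  0.23461019] 0.5155452978856215 [-0.90277416  0.58973057 -0.48225887]
0.06436480654535304 64.22936632403159
[1, np.float64(-0.13), np.float64(0.26), np.float64(0.0), 0, 0, np.float64(0.045)]
[1, np.float64(-0.28), np.float64(0.51), np.float64(0.0), 0, 0, np.float64(0.091)]
[1, np.float64(-0.43), np.float64(0.76), np.float64(0.0), 0, 0, np.float64(0.136)]
[1, np.float64(-0.6), np.float64(1.0), np.float64(0.0), 0, 0, np.float64(0.182)]
[1, np.float64(-0.78), np.float64(1.23), np.float64(0.0), 0, 0, np.float64(0.227)]
[1, np.float64(-0.97), np.float64(1.46), np.float64(0.0), 0, 0, np.float64(0.272)]
[1, np.float64(-1.16), np.float64(1.67), np.float64(0.0), 0, 0, np.float64(0.318)]
[1, np.float64(-1.37), np.float64(1.88), np.float64(0.0), 0, 0, np.float64(0.363)]
[1, np.float64(-1.59), np.float64(2.07), np.float64(0.0), 0, 0, np.float64(0.408)]
[1, np.float64(-1.81), np.float64(2.26), np.float64(0.0), 0, 0, np.float64(0.454)]
```

Request:
send_rows --pt "1 0 0 0 0 0 0" --pt "1 0 0 0 0 0 0" --pt "1 0 0 0 0 0 0" --pt "1 0 0 0 0 0 0" --pt "1 0 0 0 0 0 0" --pt "1 0 0 0 0 0 0" --pt "1 0 0 0 0 0 0" --pt "1 0 0 0 0 0 0"

```text
time_s: 4.37
eef_pos: [0.6291, -0.1165, 0.2347]
ee_rot: [[-0.001, 1.0, 0.002], [1.0, 0.001, 0.0], [0.0, 0.002, -1.0]]
wrist_force: [5.1, 1.9, -3.3]
grip_width: 0.165
finger_force: 30.0
```

Request:
send_rows --pt "1 -0.13 0.26 0 0 0 0.045" --pt "1 -0.28 0.51 0 0 0 0.091" --pt "1 -0.43 0.76 0 0 0 0.136" --pt "1 -0.6 1.0 0 0 0 0.182" --pt "1 -0.78 1.23 0 0 0 0.227" --pt "1 -0.97 1.46 0 0 0 0.272" --pt "1 -1.16 1.67 0 0 0 0.318" --pt "1 -1.37 1.88 0 0 0 0.363" --pt "1 -1.59 2.07 0 0 0 0.408" --pt "1 -1.81 2.26 0 0 0 0.454"

```text
time_s: 5.2
eef_pos: [0.6518, -0.1331, 0.2348]
ee_rot: [[0.438, 0.899, 0.002], [0.899, -0.438, 0.002], [0.003, 0.001, -1.0]]
wrist_force: [4.8, 3.9, -1.9]
grip_width: 0.165
finger_force: 30.0
```

Gripped and turning with low forces, so I'll carry on.

Request:
send_rows --pt "1 -0.13 0.26 0 0 0 0.045" --pt "1 -0.28 0.51 0 0 0 0.091" --pt "1 -0.43 0.76 0 0 0 0.136" --pt "1 -0.6 1.0 0 0 0 0.182" --pt "1 -0.78 1.23 0 0 0 0.227" --pt "1 -0.97 1.46 0 0 0 0.272" --pt "1 -1.16 1.67 0 0 0 0.318" --pt "1 -1.37 1.88 0 0 0 0.363" --pt "1 -1.59 2.07 0 0 0 0.408" --pt "1 -1.81 2.26 0 0 0 0.454"

```text
time_s: 6.03
eef_pos: [0.6661, -0.1595, 0.2349]
ee_rot: [[0.788, 0.616, 0.006], [0.616, -0.788, 0.001], [0.005, 0.003, -1.0]]
wrist_force: [10.8, 1.2, -3.6]
grip_width: 0.166
finger_force: 30.0
```

Request:
send_rows --pt "1 -0.13 0.26 0 0 0 0.045" --pt "1 -0.28 0.51 0 0 0 0.091" --pt "1 -0.43 0.76 0 0 0 0.136" --pt "1 -0.6 1.0 0 0 0 0.182" --pt "1 -0.78 1.23 0 0 0 0.227" --pt "1 -0.97 1.46 0 0 0 0.272" --pt "1 -1.16 1.67 0 0 0 0.318" --pt "1 -1.37 1.88 0 0 0 0.363" --pt "1 -1.59 2.07 0 0 0 0.408" --pt "1 -1.81 2.26 0 0 0 0.454"

```text
time_s: 6.87
eef_pos: [0.6673, -0.19, 0.2351]
ee_rot: [[0.978, 0.207, 0.01], [0.207, -0.978, -0.002], [0.009, 0.004, -1.0]]
wrist_force: [15.5, -1.9, -6.7]
grip_width: 0.166
finger_force: 30.0
```

```bash
cat > m.py <<'E'
from h import *
np.set_printoptions(precision=4,suppress=True)
st=manip.read_state();print(st['eef_pos'],st['time_s'],st['wrist_force'])
S=shots(["scene","side","wrist"])
Z=dict(rack=0,foot_end=.012,post_top=.267,free_hook=.145)
for t in Z:
    for n,(s,P) in S.items():
        m=manip.mark_of(s,t)
        if m: print(t,n,np.round(m[0]["point"],1),round(m[0]["conf"],2),atz(ray(s,m[0]["point"],P),Z[t]))
E
python3 m.py
```

```text
[ 0.6673 -0.19    0.2351] 6.8667 [15.546  -1.9366 -6.6741]
rack scene [234.2 231.6] 0.73 [ 0.5976 -0.1731  0.    ]
rack side [276.  236.8] 0.82 [ 0.5986 -0.1789  0.    ]
rack wrist [253.5 227.9] 0.72 [ 0.5964 -0.1761  0.    ]
foot_end scene [302.7 209.3] 0.58 [ 0.405  -0.1304  0.012 ]
foot_end side [336.3 251.9] 0.76 [ 0.4056 -0.1246  0.012 ]
post_top scene [197.5 155. ] 0.81 [ 0.6631 -0.1921  0.267 ]
post_top side [222.3 296.4] 0.23 [0.542  0.3898 0.267 ]
post_top wrist [284.4 296.8] 0.77 [ 0.6654 -0.1928  0.267 ]
free_hook scene [270.1 175.8] 0.75 [ 0.4874 -0.1639  0.145 ]
free_hook side [309.6 200.7] 0.61 [ 0.4963 -0.1703  0.145 ]
```

Request:
send_rows --pt "5 0 0 0 0 0 0" --pt "5 0 0 0 0 0 0" --pt "5 0 0 0 0 0 0" --pt "5 0 0 0 0 0 0" --pt "5 0 0 0 0 0 0" --pt "5 0 0 0 0 0 0" --pt "5 0 0 -1 0 0 0" --pt "5 0 0 -3 0 0 0" --pt "5 0 0 -6 0 0 0" --pt "5 0 0 -10 0 0 0"

```text
time_s: 8.45
eef_pos: [0.6612, -0.1898, 0.3338]
ee_rot: [[0.978, 0.207, -0.005], [0.207, -0.978, 0.001], [-0.005, -0.002, -1.0]]
wrist_force: [0.8, 0.3, -0.4]
grip_width: 0.541
finger_force: 0.0
```

Request:
send_rows --pt "9.19 -2 0 -2 0 0 -0.12" --pt "9.19 -5 0 -3 0 0 -0.24" --pt "9.19 -8 0 -4 0 0 -0.36" --pt "9.19 -11 -1 -5 0 0 -0.48" --pt "9.19 -14 -2 -5 0 0 -0.6" --pt "9.19 -15 -4 -5 0 0 -0.72" --pt "9.19 -15 -4 -5 0 0 -0.84" --pt "9.19 -15 -4 -5 0 0 -0.96" --pt "9.19 -15 -4 -5 0 0 -1.08" --pt "9.19 -15 -4 -5 0 0 -1.15"

```text
time_s: 9.28
eef_pos: [0.5073, -0.1823, 0.3859]
ee_rot: [[0.205, 0.979, 0.001], [0.979, -0.205, -0.0], [0.0, 0.001, -1.0]]
wrist_force: [-0.4, 0.0, 0.1]
grip_width: 1.001
finger_force: 0.0
```

```bash
cat >> m.py <<'E'
import sys
save(S["wrist"][0],"w2.png")
print(st["ee_rot"])
E
python3 m.py
```

```text
[ 0.5073 -0.1823  0.3859] 9.2833 [-0.3881  0.0341  0.1083]
rack scene [234.3 235. ] 0.73 [ 0.6037 -0.1621  0.    ]
rack wrist [337.6 137.4] 0.96 [ 0.595  -0.1814  0.    ]
foot_end scene [302.8 210.4] 0.84 [ 0.4074 -0.1267  0.012 ]
foot_end side [337.3 249.2] 0.62 [ 0.4042 -0.1387  0.012 ]
foot_end wrist [200.6 132.5] 0.71 [ 0.4019 -0.1312  0.012 ]
post_top scene [196.7 158.6] 0.61 [ 0.6708 -0.1811  0.267 ]
post_top side [251.4 151.6] 0.65 [ 0.6744 -0.2006  0.267 ]
post_top wrist [477.7 169.9] 0.7 [ 0.664  -0.1924  0.267 ]
free_hook scene [270.6 178.7] 0.56 [ 0.4928 -0.1535  0.145 ]
free_hook wrist [255.6 148.3] 0.63 [ 0.4861 -0.1539  0.145 ]
[[ 0.2052  0.9787  0.0015]
 [ 0.9787 -0.2052 -0.0002]
 [ 0.0001  0.0015 -1.    ]]
```

View pics/w2.png

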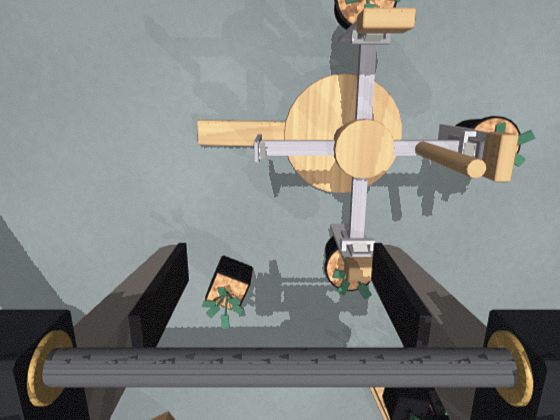

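The wrist view shows the empty hook at (257,148), the arm nearly parallel to the foot whose end is at (200,132), the post at (478,169), and the seedling pot at (230,285). The hook is within about 3° of the foot and at rest. Next I'll go over the planter.

Request:
send_rows --pt "9.19 4 0 0 0 0 -0.11" --pt "9.19 8 0 0 0 0 -0.22" --pt "9.19 12 0 0 0 0 -0.33" --pt "9.19 16 0 0 0 0 -0.44" --pt "9.19 20 0 0 0 0 -0.55" --pt "9.19 24 0 0 0 0 -0.66" --pt "9.19 28 -0.5 0 0 0 -0.77" --pt "9.19 32 -1 1 0 0 -0.834" --pt "9.19 36 -1 2 0 0 -0.834" --pt "9.19 40 -1 3 0 0 -0.834"

```text
time_s: 10.87
eef_pos: [0.582, 0.2129, 0.3546]
ee_rot: [[-0.583, 0.813, 0.001], [0.813, 0.583, 0.0], [-0.0, 0.001, -1.0]]
wrist_force: [-0.5, 0.6, -0.1]
grip_width: 1.0
finger_force: 0.0
```

```bash
cat > p.py <<'E'
from h import *
np.set_printoptions(precision=4,suppress=True)
st=manip.read_state();print(st['eef_pos'],st['time_s'],st['ee_rot'])
S=shots(["scene","side","wrist"]);save(S["wrist"][0],"w3.png")
Z=dict(loop=.091,grip=.148,planter=.006,spool=.006,mister=0)
for t in Z:
    for n,(s,P) in S.items():
        m=manip.mark_of(s,t)
        if m: print(t,n,np.round(m[0]["point"],1),round(m[0]["conf"],2),atz(ray(s,m[0]["point"],P),Z[t]))
s,P=S["wrist"]; m=manip.silhouettes(s,"grip")
if m: print(m[0]["conf"],m[0]["rect"])
E
python3 p.py
```

```text
[0.582  0.2129 0.3546] 10.8667 [[-0.5827  0.8127  0.0008]
 [ 0.8127  0.5827  0.0004]
 [-0.0002  0.0009 -1.    ]]
loop scene [343.2 329.7] 0.88 [0.599  0.2634 0.091 ]
loop side [222.8 316.3] 0.63 [0.6016 0.2654 0.091 ]
loop wrist [319.6 141.9] 0.71 [0.5987 0.2692 0.091 ]
grip scene [348.8 312.1] 0.56 [0.5936 0.2659 0.148 ]
grip side [223.5 294. ] 0.79 [0.5974 0.2605 0.148 ]
grip wrist [319.  147.6] 0.56 [0.593  0.2662 0.148 ]
planter scene [347.  337.7] 0.67 [0.5628 0.2438 0.006 ]
planter side [244.6 340.4] 0.92 [0.5657 0.244  0.006 ]
planter wrist [279.3 130.4] 0.83 [0.5578 0.2463 0.006 ]
spool scene [297.6 324.8] 0.62 [0.6313 0.1582 0.006 ]
spool side [230.7 308.4] 0.45 [0.6285 0.1571 0.006 ]
spool wrist [277.5 209.3] 0.86 [0.622  0.1541 0.006 ]
mister scene [276.  377.5] 0.93 [0.7383 0.2317 0.    ]
mister side [178.2 322.1] 0.66 [0.7355 0.222  0.    ]
mister wrist [368. 214.] 0.71 [0.7344 0.2253 0.    ]
0.67 [254.3, 105.0, 76.7, 66.3]
```

View pics/w3.png

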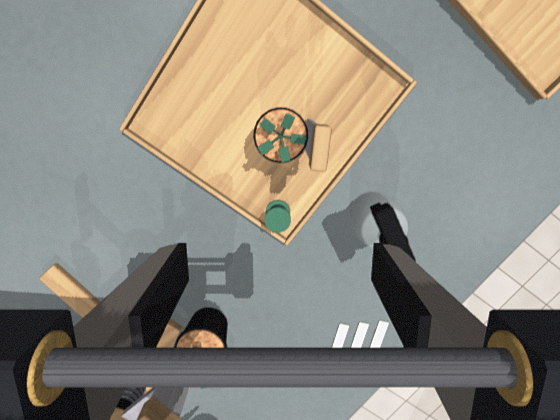

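The wrist view shows the grip bar with corners near (314,124), (331,125), (327,170) and (310,169), the spool at (277,215) and the mister head at (390,225). I'll measure the bar's angle from its outline.

```bash
cat > bar.py <<'E'
from h import *
st=manip.read_state(); img=cv2.imread("pics/w3.png"); s=manip.snapshot("wrist"); P=campose(s,st)
q=[(314,124),(331,125),(327,170),(310,169)]
m=np.full(img.shape[:2],cv2.GC_PR_BGD,np.uint8); m[:]=cv2.GC_BGD
cv2.fillPoly(m,[np.array([(306,118),(338,118),(336,178),(303,178)])],cv2.GC_PR_FGD)
cv2.fillPoly(m,[np.array([(317,128),(328,129),(324,166),(313,165)])],cv2.GC_FGD)
cv2.grabCut(img,m,None,np.zeros((1,65)),np.zeros((1,65)),5,cv2.GC_INIT_WITH_MASK)
f=((m==1)|(m==3)).astype(np.uint8); ys,xs=np.nonzero(f)
W=np.array([atz(ray(s,(x,y),P),.160)[:2] for x,y in zip(xs,ys)])
r=cv2.minAreaRect((W*1000).astype(np.float32)); print(len(xs),r, xs.min(),xs.max(),ys.min(),ys.max())
for p in q: print(atz(ray(s,p,P),.162))
E
python3 bar.py
```

```text
1066 ((592.4437866210938, 258.576416015625), (25.014686584472656, 50.0150032043457), 32.57780075073242) 304 331 119 171
[0.57724034 0.27340022 0.162     ]
[0.59099498 0.28210177 0.162     ]
[0.61454506 0.24535201 0.162     ]
[0.60029833 0.23637808 0.162     ]
```

Request:
send_rows --pt "6 1 1 3 0 0 0.058" --pt "6 2 2 6 0 0 0.058" --pt "6 3 3 9 0 0 0.058" --pt "6 3.15 3.85 12 0 0 0.058" --pt "6 3.15 3.85 14 0 0 0.058" --pt "6 3.15 3.85 15 0 0 0.058" --pt "6 3.15 3.85 15 0 0 0.058"

```text
time_s: 12.45
eef_pos: [0.5936, 0.2582, 0.2018]
ee_rot: [[-0.535, 0.845, -0.004], [0.845, 0.535, -0.002], [0.0, -0.005, -1.0]]
wrist_force: [-0.6, 0.4, 0.4]
grip_width: 0.652
finger_force: 0.0
```

Run:
```python
from h import *
st=manip.read_state();print(st['eef_pos'],st['ee_rot'])
s=manip.snapshot("wrist");save(s,"w4.png"); print(campose(s,st).tolist())
m=manip.mark_of(s,"grip"); print(m[:1])
```

```text
[0.59360938 0.25820804 0.20180789] [[-5.34539660e-01  8.45131744e-01 -4.43706036e-03]
 [ 8.45143276e-01  5.34534968e-01 -2.28277907e-03]
 [ 4.42514861e-04 -4.97018767e-03 -9.99987551e-01]]
[[0.8453426322462468, -0.5139042008280085, -0.1459393931682272, 0.5512264565246995], [0.5341987627666184, 0.8104667429530236, 0.24036501497873877, 0.3263363466030078], [-0.005245566280067238, -0.2811514377314139, 0.9596490780988426, 0.3718234261045136], [0.0, 0.0, 0.0, 1.0]]
[{'point': [287.6, 215.7], 'conf': 0.91}]
```

View pics/w4.png

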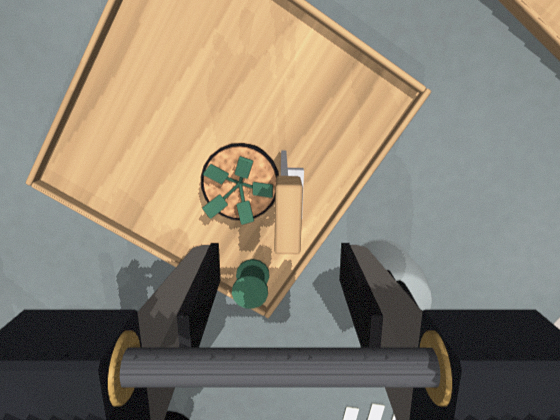

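The wrist view shows the bar's top face spanning (277,178) to (300,254), aligned with the fingers. I'll compute the offset.

```bash
cat > b2.py <<'E'
from h import *
def bar(q,z,st,s):
    P=campose(s,st); W=np.array([atz(ray(s,p,P),z) for p in q]); c=W.mean(0)
    R=st['ee_rot']; t=R.T@(c-st['eef_pos']); T=(W-st['eef_pos'])@R
    u=T[0]-T[3]+T[1]-T[2]
    print("centre",c.round(4),"tool",t.round(4),"len",np.linalg.norm(W[0]-W[3]),np.linalg.norm(W[0]-W[1]),"long-axis lean(rad)",np.arctan2(u[1],u[0]))
if __name__=="__main__":
    st=manip.read_state();s=manip.snapshot("wrist")
    bar([(277,178),(301,178),(300,254),(275,252)],.162,st,s)
E
python3 b2.py
```

```text
centre [0.5944 0.2698 0.162 ] tool [0.0098 0.0049 0.0435] len 0.0469013065608844 0.0140386585679318 long-axis lean(rad) 0.012683551328864779
```

Request:
send_rows --pt "6 0.4 0.3 2 0 0 0" --pt "6 0.85 0.5 4 0 0 0" --pt "6 0.85 0.5 6 0 0 0" --pt "6 0.85 0.5 7.1 0 0 0" --pt "1 0.85 0.5 7.1 0 0 0" --pt "1 0.85 0.5 7.1 0 0 0" --pt "1 0.85 0.5 7.1 0 0 0" --pt "1 0.85 0.5 7.1 0 0 0" --pt "1 0.85 0.5 7.1 0 0 0" --pt "1 0.85 0.5 7.1 0 0 0"

```text
time_s: 13.43
eef_pos: [0.5951, 0.2689, 0.1345]
ee_rot: [[-0.534, 0.845, 0.001], [0.845, 0.534, 0.001], [-0.0, 0.001, -1.0]]
wrist_force: [0.2, 0.7, 0.2]
grip_width: 0.238
finger_force: 0.0
```

Request:
send_rows --pt "1 0 0 0 0 0 0" --pt "1 0 0 0 0 0 0" --pt "1 0 0 0 0 0 0"

```text
time_s: 13.68
eef_pos: [0.5944, 0.2686, 0.1342]
ee_rot: [[-0.534, 0.845, -0.0], [0.845, 0.534, -0.0], [-0.0, -0.001, -1.0]]
wrist_force: [-2.4, -1.0, 5.7]
grip_width: 0.171
finger_force: 30.0
```

Request:
send_rows --pt "1 0 0 -1 0 0 0" --pt "1 0 0 -3 0 0 0" --pt "1 0 0 -6 0 0 0" --pt "1 0 0 -9 0 0 0" --pt "1 0 0 -12 0 0 0" --pt "1 0 0 -14 0 0 0" --pt "1 0 0 -14 0 0 0"

```text
time_s: 14.27
eef_pos: [0.597, 0.2702, 0.2791]
ee_rot: [[-0.535, 0.845, 0.009], [0.845, 0.534, 0.004], [-0.001, 0.01, -1.0]]
wrist_force: [0.6, -0.4, -1.6]
grip_width: 0.173
finger_force: 30.0
```

Run:
```python
from h import *
np.set_printoptions(precision=4,suppress=True)
st=manip.read_state();print(st['eef_pos'],st['wrist_force'],st['wrist_torque'])
S=shots(["scene","side","wrist"]);s=S["wrist"][0]
cv2.imwrite("pics/w5.png",cv2.resize(cv2.cvtColor(s["img"],cv2.COLOR_RGB2BGR)[130:370,140:420],None,fx=2.5,fy=2.5,interpolation=cv2.INTER_CUBIC))
dz=st['eef_pos'][2]-.134
for t,z in dict(loop=.091,grip=.148,planter=.006).items():
    for n,(s,P) in S.items():
        m=manip.mark_of(s,t)
        if m:
            w=atz(ray(s,m[0]["point"],P),z+dz);print(t,n,m[0]["point"],round(m[0]["conf"],2),w,"tool",st['ee_rot'].T@(w-st['eef_pos']))
```

```text
[0.597  0.2702 0.2791] [ 0.6268 -0.3993 -1.5732] [ 0.0084 -0.0479  0.0324]
loop scene [354.2, 284.2] 0.95 [0.5947 0.2695 0.2361] tool [ 0.0006 -0.0027  0.043 ]
loop side [273.0, 239.4] 0.7 [0.5158 0.1757 0.2361] tool [-0.0364 -0.1195  0.0419]
loop wrist [285.2, 231.1] 0.79 [0.5957 0.2728 0.2361] tool [ 0.003  -0.0001  0.043 ]
grip scene [357.3, 263.3] 0.7 [0.5955 0.2698 0.2931] tool [ 0.0004 -0.0013 -0.014 ]
grip side [214.6, 235.2] 0.59 [0.6    0.2682 0.2931] tool [-0.0033  0.0016 -0.014 ]
grip wrist [278.6, 274.6] 0.83 [0.5921 0.2714 0.2931] tool [ 0.0036 -0.0034 -0.014 ]
planter scene [355.6, 299.1] 0.59 [0.5648 0.2517 0.1511] tool [ 0.0017 -0.0383  0.1276]
planter side [240.6, 292.2] 0.83 [0.5645 0.2509 0.1511] tool [ 0.0012 -0.0389  0.1276]
planter wrist [231.7, 194.8] 0.58 [0.5603 0.25   0.1511] tool [ 0.0026 -0.0431  0.1276]
```

View pics/w5.png

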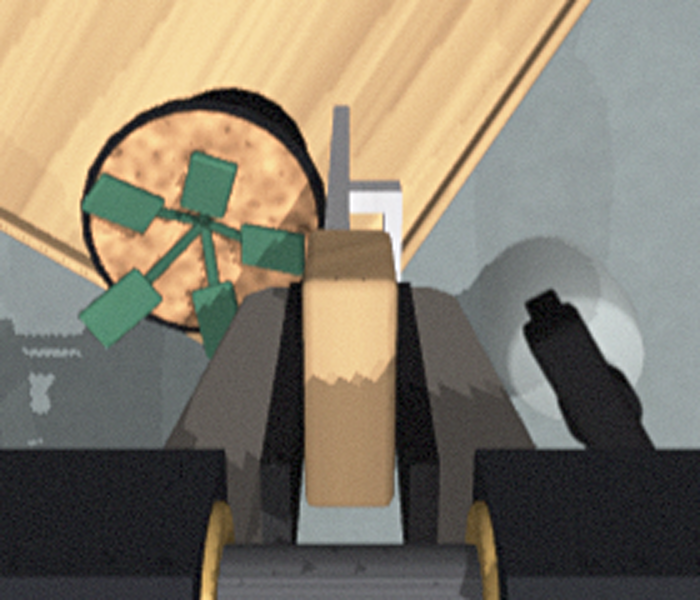

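The planter is held squarely, with the loop at about (+1, +4, +43) mm in the tool frame. The crop shows the bar centred at (350,390) and the loop opening just right of the plate at x≈350–400. Now I'll carry it to the hook, staying high.

Request:
send_rows --pt "1 -0.9 -1 0 0 0 0.07" --pt "1 -2.7 -2.9 0 0 0 0.15" --pt "1 -5 -5.5 0 0 0 0.23" --pt "1 -7.7 -8.4 0 0 0 0.31" --pt "1 -10.4 -11.3 0 0 0 0.4" --pt "1 -13.1 -14.3 0 0 0 0.48" --pt "1 -15.7 -17.2 0 0 0 0.56" --pt "1 -18.4 -20.1 0 0 0 0.64" --pt "1 -21.1 -23 0 0 0 0.71" --pt "1 -23.2 -25.3 0 0 0 0.756"

```text
time_s: 15.7
eef_pos: [0.5037, -0.0657, 0.274]
ee_rot: [[0.196, 0.981, 0.001], [0.981, -0.196, -0.001], [-0.001, 0.001, -1.0]]
wrist_force: [-0.9, -1.0, -1.3]
grip_width: 0.177
finger_force: 30.0
```

```bash
cat > go.py <<'E'
from h import *
import sys
st=manip.read_state();t=np.array([float(v) for v in sys.argv[1:4]])
print(st['eef_pos'],st['ee_rot'].round(3),"move cm",(st['ee_rot'].T@(t-st['eef_pos'])*100).round(2))
E
python3 go.py .4817 -.1542 .262
```

```text
[ 0.50369864 -0.06574263  0.27403192] [[ 0.196  0.981  0.001]
 [ 0.981 -0.196 -0.001]
 [-0.001  0.001 -1.   ]] move cm [-9.1  -0.42  1.21]
```

Request:
send_rows --pt "1 -3 -0.1 0.2 0 0 0" --pt "1 -6 -0.3 0.6 0 0 0" --pt "1 -8.2 -0.4 1 0 0 0" --pt "1 -9.1 -0.4 1.2 0 0 0" --pt "1 -9.1 -0.4 1.2 0 0 0" --pt "1 -9.1 -0.4 1.2 0 0 0"

```text
time_s: 16.2
eef_pos: [0.4839, -0.1501, 0.2617]
ee_rot: [[0.191, 0.982, 0.0], [0.982, -0.191, 0.001], [0.001, 0.0, -1.0]]
wrist_force: [0.9, 1.2, -2.4]
grip_width: 0.175
finger_force: 30.0
```

```bash
cat > v.py <<'E'
from h import *
import sys
np.set_printoptions(precision=4,suppress=True)
st=manip.read_state();print(st['eef_pos'],st['wrist_force'],st['time_s'])
S=shots(["wrist","scene","side"]);s,P=S["wrist"]
cv2.imwrite("pics/"+sys.argv[1],cv2.resize(cv2.cvtColor(s["img"],cv2.COLOR_RGB2BGR)[120:320,160:420],None,fx=3,fy=3,interpolation=cv2.INTER_CUBIC))
for t,z in dict(loop=st['eef_pos'][2]-.043,free_hook=.145,catch_nose=.158,foot_end=.012,post_top=.267).items():
    for n,(s,P) in S.items():
        m=manip.mark_of(s,t)
        if m:
            w=atz(ray(s,m[0]["point"],P),z);print(t,n,m[0]["point"],round(m[0]["conf"],2),w,"tool",st['ee_rot'].T@(w-st['eef_pos']))
E
python3 v.py w6.png
```

```text
[ 0.4839 -0.1501  0.2617] [ 0.9337  1.1691 -2.4495] 16.2
loop wrist [286.9, 231.1] 0.68 [ 0.4876 -0.1505  0.2187] tool [0.0003 0.0038 0.043 ]
loop scene [270.8, 154.2] 0.76 [ 0.4898 -0.1554  0.2187] tool [-0.0041  0.0068  0.043 ]
loop side [310.2, 181.0] 0.91 [ 0.4932 -0.1467  0.2187] tool [0.0051 0.0086 0.043 ]
free_hook wrist [288.9, 202.0] 0.8 [ 0.4901 -0.1538  0.145 ] tool [-0.0025  0.0068  0.1167]
free_hook scene [270.2, 178.3] 0.75 [ 0.4928 -0.1554  0.145 ] tool [-0.0036  0.0097  0.1167]
free_hook side [309.5, 200.6] 0.73 [ 0.4966 -0.1709  0.145 ] tool [-0.018   0.0165  0.1167]
catch_nose wrist [300.2, 207.4] 0.84 [ 0.4982 -0.1559  0.158 ] tool [-0.0031  0.0151  0.1037]
catch_nose scene [270.7, 174.5] 0.67 [ 0.4921 -0.1538  0.158 ] tool [-0.0021  0.0088  0.1037]
catch_nose side [308.1, 194.7] 0.57 [ 0.5029 -0.1813  0.158 ] tool [-0.0271  0.0247  0.1037]
foot_end wrist [206.0, 166.3] 0.74 [ 0.4013 -0.1322  0.012 ] tool [ 0.0017 -0.0845  0.2497]
foot_end scene [301.7, 209.1] 0.91 [ 0.4068 -0.1326  0.012 ] tool [ 0.0023 -0.079   0.2497]
foot_end side [335.8, 250.7] 0.95 [ 0.4077 -0.1302  0.012 ] tool [ 0.0048 -0.0786  0.2497]
post_top wrist [378.2, 169.7] 0.2 [ 0.5357 -0.1117  0.267 ] tool [ 0.0476  0.0435 -0.0053]
post_top scene [197.0, 156.9] 0.83 [ 0.6673 -0.1864  0.267 ] tool [-0.0006  0.187  -0.0053]
post_top side [250.7, 152.8] 0.97 [ 0.6736 -0.1913  0.267 ] tool [-0.0042  0.1941 -0.0053]
```

View pics/w6.png

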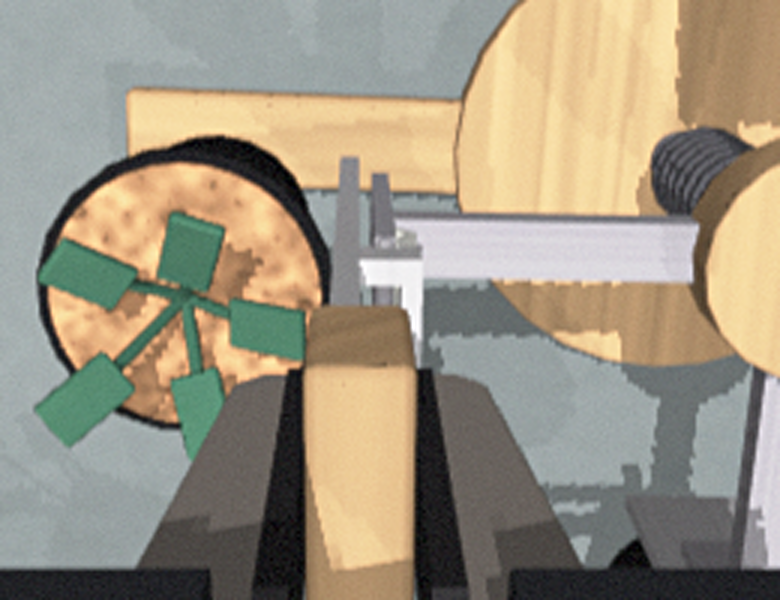

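The crop shows the hook plate at x≈373–396, the loop opening at x≈360–400 (rows 285 and below), and the arm centred at row 250. So the loop has to go about 3.8 mm along -x and 2.5 mm along +y. I'll correct that and descend to just above the hook.

Request:
send_rows --pt "1 -0.2 0.12 0.5 0 0 0.013" --pt "1 -0.38 0.25 1.3 0 0 0.013" --pt "1 -0.38 0.25 2.1 0 0 0.013" --pt "1 -0.38 0.25 2.8 0 0 0.013" --pt "1 -0.38 0.25 3.2 0 0 0.013" --pt "1 -0.38 0.25 3.2 0 0 0.013" --pt "1 -0.38 0.25 3.2 0 0 0.013" --pt "1 -0.38 0.25 3.2 0 0 0.013"

```text
time_s: 17.77
eef_pos: [0.4854, -0.1553, 0.2298]
ee_rot: [[0.204, 0.979, 0.0], [0.979, -0.204, -0.0], [-0.0, 0.0, -1.0]]
wrist_force: [-0.0, -0.7, -2.0]
grip_width: 0.172
finger_force: 30.0
```

```bash
python3 v.py w7.png | head -8; python3 go.py .48 -.15 .23
```

```text
[ 0.4854 -0.1553  0.2298] [-0.0325 -0.7007 -1.9683] 17.7667
loop wrist [288.7, 231.5] 0.96 [ 0.4902 -0.1563  0.1868] tool [0.     0.0049 0.043 ]
loop scene [275.1, 161.2] 0.87 [ 0.4736 -0.1614  0.1868] tool [-0.0083 -0.0104  0.043 ]
loop side [311.9, 190.2] 0.66 [ 0.4888 -0.1557  0.1868] tool [0.0003 0.0034 0.043 ]
free_hook wrist [285.6, 206.3] 0.9 [ 0.4897 -0.1526  0.145 ] tool [0.0035 0.0036 0.0848]
free_hook scene [270.6, 176.2] 0.57 [ 0.4873 -0.1618  0.145 ] tool [-0.006   0.0031  0.0848]
free_hook side [310.6, 200.6] 0.92 [ 0.4936 -0.1716  0.145 ] tool [-0.0143  0.0112  0.0848]
catch_nose wrist [297.1, 210.3] 0.57 [ 0.4974 -0.1531  0.158 ] tool [0.0046 0.0112 0.0718]
[ 0.48521602 -0.15526271  0.22958902] [[ 0.204  0.979  0.   ]
 [ 0.979 -0.204 -0.   ]
 [-0.     0.    -1.   ]] move cm [ 0.41 -0.62 -0.04]
```

View pics/w7.png

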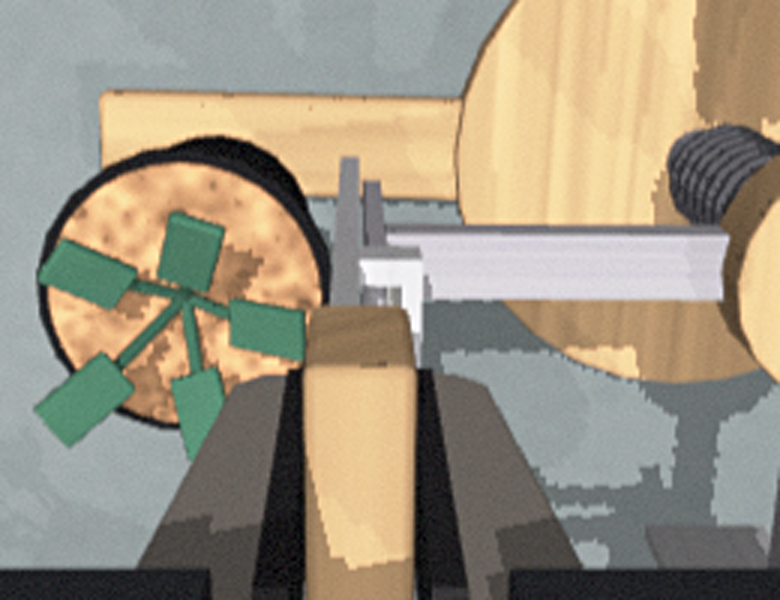

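The crop now shows the hook, about x≈365–390, inside the loop opening of x≈360–403. The arm is parallel to the tool axis, with about 1.5 mm of lateral offset left. I'll correct that and begin the insertion.

Request:
send_rows --pt "1 0.15 0 0.2 0 0 0" --pt "1 0.15 0 0.5 0 0 0" --pt "1 0.15 0 0.8 0 0 0" --pt "1 0.15 0 1.1 0 0 0" --pt "1 0.15 0 1.4 0 0 0" --pt "1 0.15 0 1.7 0 0 0" --pt "1 0.15 0 1.7 0 0 0"

```text
time_s: 19.25
eef_pos: [0.4851, -0.1537, 0.2118]
ee_rot: [[0.204, 0.979, -0.001], [0.979, -0.204, 0.0], [-0.0, -0.001, -1.0]]
wrist_force: [0.3, 0.3, -1.8]
grip_width: 0.168
finger_force: 30.0
```

Request:
send_rows --pt "1 0 0 0.15 0 0 0" --pt "1 0 0 0.3 0 0 0" --pt "1 0 0 0.45 0 0 0" --pt "1 0 0 0.6 0 0 0" --pt "1 0 0 0.75 0 0 0" --pt "1 0 0 0.9 0 0 0"

```text
time_s: 19.75
eef_pos: [0.4864, -0.154, 0.2041]
ee_rot: [[0.204, 0.979, 0.002], [0.979, -0.204, -0.0], [-0.0, 0.002, -1.0]]
wrist_force: [0.6, -0.5, 0.4]
grip_width: 0.172
finger_force: 30.0
```

Request:
send_rows --pt "1 0 0 0.2 0 0 0" --pt "1 0 0 0.4 0 0 0" --pt "1 0 0 0.6 0 0 0" --pt "1 0 0 0.8 0 0 0" --pt "1 0 0 0.8 0 0 0"

```text
time_s: 20.17
eef_pos: [0.4862, -0.154, 0.1956]
ee_rot: [[0.204, 0.979, 0.002], [0.979, -0.204, -0.0], [-0.0, 0.002, -1.0]]
wrist_force: [4.0, -1.2, 0.8]
grip_width: 0.171
finger_force: 30.0
```

Request:
send_rows --pt "1 0 0 0.2 0 0 0" --pt "1 0 0 0.4 0 0 0" --pt "1 0 0 0.6 0 0 0" --pt "1 0 0 0.8 0 0 0" --pt "1 0 0 0.8 0 0 0"

```text
time_s: 20.58
eef_pos: [0.486, -0.1539, 0.1871]
ee_rot: [[0.204, 0.979, 0.001], [0.979, -0.204, -0.0], [-0.0, 0.001, -1.0]]
wrist_force: [5.4, -0.5, 0.1]
grip_width: 0.169
finger_force: 30.0
```

Request:
send_rows --pt "1 0 0 0.2 0 0 0" --pt "1 0 0 0.4 0 0 0" --pt "1 0 0 0.4 0 0 0"

```text
time_s: 20.83
eef_pos: [0.4854, -0.1537, 0.1829]
ee_rot: [[0.204, 0.979, -0.0], [0.979, -0.204, -0.0], [-0.0, -0.0, -1.0]]
wrist_force: [4.1, -0.1, -0.2]
grip_width: 0.174
finger_force: 30.0
```

```bash
python3 v.py w8.png | head -12
```

```text
[ 0.4854 -0.1537  0.1829] [ 4.0743 -0.0899 -0.1989] 20.8333
loop wrist [288.7, 233.3] 0.62 [ 0.4899 -0.1558  0.1399] tool [-0.0012  0.0049  0.043 ]
loop scene [271.8, 179.4] 0.72 [ 0.4885 -0.1547  0.1399] tool [-0.0004  0.0032  0.043 ]
loop side [310.7, 205.3] 0.76 [ 0.49   -0.1534  0.1399] tool [0.0013 0.0045 0.043 ]
free_hook wrist [284.1, 229.7] 0.62 [ 0.488  -0.1511  0.145 ] tool [0.0031 0.002  0.0379]
free_hook scene [268.0, 180.7] 0.79 [ 0.5025 -0.1507  0.145 ] tool [0.0065 0.0161 0.0379]
free_hook side [311.7, 203.0] 0.73 [ 0.4882 -0.1582  0.145 ] tool [-0.0038  0.0036  0.0379]
catch_nose wrist [301.1, 238.6] 0.58 [ 0.4971 -0.1535  0.158 ] tool [0.0026 0.0114 0.0249]
catch_nose scene [266.9, 174.9] 0.91 [ 0.5008 -0.1579  0.158 ] tool [-0.0009  0.0159  0.0249]
catch_nose side [305.6, 201.3] 0.93 [ 0.503  -0.1405  0.158 ] tool [0.0165 0.0145 0.0249]
foot_end wrist [190.1, 176.4] 0.76 [ 0.4043 -0.1299  0.012 ] tool [ 0.0068 -0.0842  0.1709]
foot_end scene [305.1, 210.9] 0.59 [ 0.4034 -0.1215  0.012 ] tool [ 0.0148 -0.0868  0.1709]
```

View pics/w8.png

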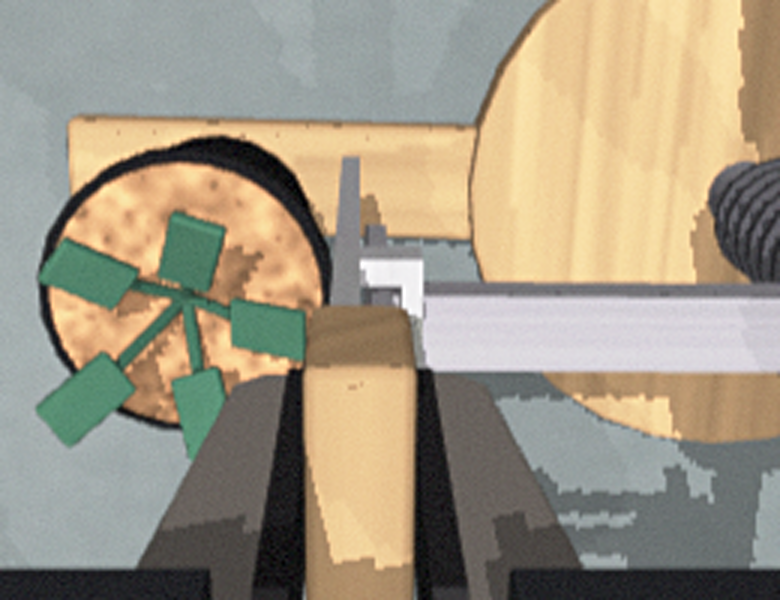

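The crop shows the arm's top face (rows 295–372) level with the loop, which covers the hook. The loop is near the saddle. I'll press a little more and watch the force.

Request:
send_rows --pt "1 0 0 0.2 0 0 0" --pt "1 0 0 0.4 0 0 0" --pt "1 0 0 0.4 0 0 0"

```text
time_s: 21.98
eef_pos: [0.4855, -0.1538, 0.1794]
ee_rot: [[0.204, 0.979, -0.0], [0.979, -0.204, 0.0], [0.0, -0.0, -1.0]]
wrist_force: [3.4, -0.0, 1.7]
grip_width: 0.168
finger_force: 30.0
```

Request:
send_rows --pt "1 0 0 0.2 0 0 0" --pt "1 0 0 0.4 0 0 0" --pt "1 0 0 0.4 0 0 0"

```text
time_s: 22.23
eef_pos: [0.4855, -0.1538, 0.1754]
ee_rot: [[0.204, 0.979, -0.0], [0.979, -0.204, 0.0], [-0.0, -0.0, -1.0]]
wrist_force: [2.1, -0.1, 3.2]
grip_width: 0.175
finger_force: 30.0
```

Stiffness and height both match a loop seated on the saddle. I'll press once more to be sure, then ease back up.

Request:
send_rows --pt "1 0 0 0.2 0 0 0" --pt "1 0 0 0.4 0 0 0" --pt "1 0 0 0.6 0 0 0" --pt "1 0 0 0.6 0 0 0"

```text
time_s: 22.57
eef_pos: [0.4855, -0.1538, 0.1697]
ee_rot: [[0.204, 0.979, -0.0], [0.979, -0.204, 0.0], [0.0, -0.0, -1.0]]
wrist_force: [2.1, 0.7, 6.5]
grip_width: 0.173
finger_force: 30.0
```

Request:
send_rows --pt "1 0 0 -0.2 0 0 0" --pt "1 0 0 -0.4 0 0 0" --pt "1 0 0 -0.6 0 0 0" --pt "1 0 0 -0.8 0 0 0" --pt "1 0 0 -1.0 0 0 0" --pt "1 0 0 -1.2 0 0 0" --pt "1 0 0 -1.2 0 0 0" --pt "1 0 0 -1.2 0 0 0" --pt "1 0 0 -1.2 0 0 0"

```text
time_s: 23.32
eef_pos: [0.4855, -0.1538, 0.1816]
ee_rot: [[0.204, 0.979, -0.0], [0.979, -0.204, 0.0], [0.0, -0.0, -1.0]]
wrist_force: [1.1, 0.5, 1.4]
grip_width: 0.17
finger_force: 30.0
```

Request:
send_rows --pt "1 0 0 -0.2 0 0 0" --pt "1 0 0 -0.3 0 0 0" --pt "1 0 0 -0.3 0 0 0" --pt "5 0 0 -0.3 0 0 0" --pt "5 0 0 -0.3 0 0 0" --pt "5 0 0 -0.3 0 0 0" --pt "5 0 0 -0.3 0 0 0" --pt "5 0 0 -0.3 0 0 0" --pt "5 0 0 -0.3 0 0 0" --pt "5 0 0 -0.3 0 0 0"

```text
time_s: 24.15
eef_pos: [0.4854, -0.1538, 0.1845]
ee_rot: [[0.204, 0.979, -0.0], [0.979, -0.204, 0.0], [-0.0, -0.0, -1.0]]
wrist_force: [-0.1, 0.2, 0.3]
grip_width: 0.539
finger_force: 0.0
```

Request:
send_rows --pt "5 0 0 -1 0 0 0" --pt "5 0 0 -3 0 0 0" --pt "5 0 0 -6 0 0 0" --pt "5 0 0 -9 0 0 0" --pt "5 0 0 -12 0 0 0" --pt "5 0 0 -14 0 0 0" --pt "5 0 0 -14 0 0 0" --pt "5 0 0 -14 0 0 0" --pt "5 0 0 -14 0 0 0" --pt "5 0 0 -14 0 0 0"

```text
time_s: 24.98
eef_pos: [0.4847, -0.1536, 0.3234]
ee_rot: [[0.204, 0.979, -0.002], [0.979, -0.204, 0.0], [-0.0, -0.002, -1.0]]
wrist_force: [0.1, 0.5, -0.4]
grip_width: 0.542
finger_force: 0.0
```

Run:
```python
from h import *
np.set_printoptions(precision=4,suppress=True)
st=manip.read_state();print(st['eef_pos'],st['time_s'])
S=shots(["scene","side","wrist"])
save(S["wrist"][0],"w9.png")
for t,z in dict(loop=.141,grip=.198,planter=.056,mister=0,spool=.006,seedling_pot=0).items():
    for n,(s,P) in S.items():
        m=manip.mark_of(s,t)
        if m: print(t,n,m[0]["point"],round(m[0]["conf"],2),atz(ray(s,m[0]["point"],P),z))
```

```text
[ 0.4847 -0.1536  0.3234] 24.9833
loop scene [272.8, 180.2] 0.81 [ 0.4889 -0.1495  0.141 ]
loop side [276.6, 236.8] 0.64 [0.5455 0.0262 0.141 ]
loop wrist [286.8, 182.1] 0.96 [ 0.4904 -0.1562  0.141 ]
grip scene [275.7, 158.7] 0.69 [ 0.4749 -0.1566  0.198 ]
grip side [313.2, 187.4] 0.67 [ 0.4849 -0.1513  0.198 ]
grip wrist [274.4, 195.4] 0.84 [ 0.4799 -0.152   0.198 ]
planter scene [284.6, 198.9] 0.72 [ 0.4498 -0.1529  0.056 ]
planter side [319.9, 232.2] 0.65 [ 0.4592 -0.1498  0.056 ]
planter wrist [247.1, 167.7] 0.76 [ 0.4451 -0.1489  0.056 ]
mister scene [277.3, 374.2] 0.78 [0.7321 0.2272 0.    ]
mister side [176.5, 323.5] 0.79 [0.7374 0.227  0.    ]
spool scene [299.0, 323.4] 0.75 [0.6266 0.157  0.006 ]
spool side [226.9, 305.6] 0.84 [0.6408 0.1502 0.006 ]
seedling_pot scene [260.8, 164.3] 0.76 [ 0.3825 -0.377   0.    ]
seedling_pot side [349.2, 216.0] 0.9 [ 0.387  -0.3588  0.    ]
seedling_pot wrist [245.1, 304.4] 0.6 [ 0.3877 -0.3598  0.    ]
```

View pics/w9.png

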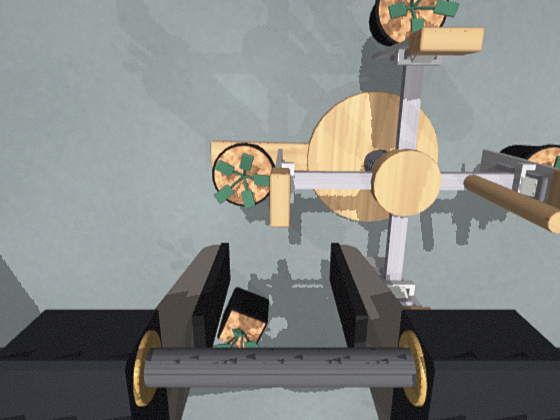

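The wrist view shows the planter hanging upright at (245,175) with its grip bar at (280,197), seated on the hook over the foot. The seedling pot at (243,318) hasn't moved. Handing in.

```bash
python3 -c "
from rig import manip
print(manip.sign_off())"
```

```text
the job is handed in; nothing more can be done
None
```

The empty hook was turned over the foot and the planter was pressed home on it and released; by force, height and the last picture it hung upright and nothing else had moved, the job was handed in at about 26 s with no verdict returned, and I viewed 11 pictures, one over the limit of 10.

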